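# Plant the post of the trivet caddy in its hidden socket

### The arm

A 7-joint arm with a two-finger parallel gripper is mounted at the origin on a cart in front of the work surface, level with it; the furniture and walls round the work are solid. World frame = base frame: x ahead of the robot, y to its left, z up, the work surface at z = 0. Lengths are in m, angles in rad, forces in N, time in s.
With the tool pointing down it reaches from about 0.4 to 0.875 m from the base axis. Payload 19.3 kg.
Tool frame: the origin (TCP) lies at the very end of the fingers, on their centre line; the grasp point (between the pads) lies 19 mm behind it; z points along the fingers, y is the line along which they close (so a half turn about z gives the same grasp; the last joint's range is limited). The gripper opens to 85 mm and grips with 20 to 120 N. Pads are 22 mm wide; open, the fingers measure 114 mm over their backs; the gripper's body (76 mm by 85 mm) begins 54 mm behind the grasp point. The pads swing forward as they close: fully open they stand 13 mm farther back than shut.
Start: joints at [-1.396, 0.521, -0.036, 1.599, 0.021, 1.021, -0.113], TCP at [0.151, 0.606, 0.231] pointing down, gripper open.
Joint ranges: [-2.91, 2.91], [-0.3, 2.13], [-1.5, 1.42], [0.17, 2.43], [-1.26, 4.41], [0.16, 1.93], [-2.52, 2.52]. Speed limits (rad/s): [1.89, 1.89, 2.39, 2.39, 3.01, 3.01, 3.01].

### API

Orientations are given as [roll, pitch, yaw] about the fixed x, y, z axes, in that order (R = Rz(yaw) Ry(pitch) Rx(roll)).
In Python, from workcell import bot gives the robot as it stands.
- The arm moves only by the shell command python3 -m crank 'ROWS' [FORCE]. ROWS is a JSON object of lists of equal length, an entry for each row: "travel": the shift along the world's x, y, z in cm, a list of three; "turn": the turn, a rotation vector about the world's x, y, z in degrees, a list of three; "gripper": the closure, from 0 (fully open) to 1 (shut). A call has exactly 5 rows; each row is the pose to reach, as a shift and turn from the pose commanded when the call began; what a row does not reach only later rows make up. A row lasts 1/10 s, in which the tool goes at most 50 mm and 8.59 degrees, less where a joint would pass 70% of its speed; a pose out of reach is approached as far as the arm can. A call with a gripper value outside its range is refused whole. The fingers move at their own pace and stop on an object; FORCE is the grip in N (left out, the last holds). Time passes only in rows, so rows that repeat a pose let the fingers close, or fill a call up. It gives the time, the measured TCP pose, the force, the opening and the grip force at its end, in the units of the state.
- bot.observe(): the state, without advancing time (a new reading comes with each control period).
- bot.grab_frame(name): name is "side" or "top"; returns a dict with "pixels" (420x560x3 uint8, red, green, blue), "fx", "fy", "cx", "cy" (pixels), "dist" ([k1, k2, p1, p2, k3] as OpenCV has them; the pictures are not rectified), "extrinsics" (4x4, takes a point from world to camera coordinates). Camera axes: x right, y down, z forward; pixel columns grow to the right and rows downward; lengths in m; the calibration is good to about 2 mm. A picture is of the moment at which its call begins. There is no depth.
- bot.job_done(): hands the job in; it is judged then, once.
The state is a dict: "clock": time; "qpos": joint angles; "qd": joint speeds; "joint_efforts": joint torques, N m; "position": TCP position; "tool_rot": TCP orientation; "force": force on the tool from outside, world axes, zero at the start; "moment": the same for the moment, N m; "grip_width": finger opening in m; "finger_force": force on a finger pad.
Only numpy, scipy, OpenCV 4.12 (cv2) and the standard library are available. Lean on these libraries where they do the work, as an engineer would, in place of code of your own. Each camera call takes 0.05 s, during which the arm holds its last target. There are 200 camera calls.

### The job

Take the blue-headed wooden post out of its drying block and lower it through the middle of the cork trivet rings piled in the wooden caddy. Its socket is hidden below the rings, so rest the tip lightly on the foot block and sweep it in a spiral until it drops into the hole, keep hold of it until it stands fully home, then let go. Press gently throughout (25 N at most), keep the rings piled in the caddy and leave the other things on the worktop alone.

Things in the scene. Friction and masses are not known exactly. Their poses are not given: they have to be found in the camera images.
- caddy: Fixed open box of brown wood, 170 x 170 mm outside, walls 8 mm thick and 40 mm high; origin at the centre of its underside on the worktop, x and y along its sides. Inside, hidden under the rings, lies a dark wooden foot block, 96 x 96 mm, whose flat top is 30 mm above the worktop; it is fast in the caddy and does not move.
- caddy_mid (a point): Point on the caddy's centre line, level with the foot block's top. The foot block has a blind round socket, 15.4 mm in diameter, 20 mm deep (floor 10 mm above the worktop), mouth chamfered 1 mm. The socket is NOT exactly here: it lies up to 6 mm away along the caddy's x and up to 6 mm along its y, differently each time, unmeasured.
- ring_0: Lowest of three loose flat cork trivet rings, 140 mm outside diameter, hole 38 mm, 16 mm thick, 0.2 kg each, lying flat on the foot block in the caddy; origin at the centre of its underside, z up. Each ring may lie up to 2 mm off the caddy's centre along x and y and has some 7 mm of play in the caddy.
- ring_1: The middle cork ring, same size, lying on the lowest; origin at the centre of its underside.
- ring_2: The top cork ring, same size, lying on the middle one; origin at the centre of its underside, 62 mm above the worktop.
- stack_top (a point): Centre of the hole at the upper face of the top ring, 78 mm above the worktop.
- block: Fixed drying block of pale wood, 90 x 90 x 40 mm, with a round hole of 15.4 mm, 30 mm deep, in the middle of its top, in which the post stands at the start; origin at the centre of its underside. (Room: wall cabinets hang over the back of the worktop, beyond about x = 0.55 m and from z = 0.46 m up; swing the arm drawn in.)
- post: Loose upright wooden post, 136 mm tall, about 0.12 kg: a round pale shaft 14 mm in diameter and 96 mm long with a 1.5 mm chamfer at its flat foot, and above it a blue square grip head, 24 x 24 mm and 40 mm tall (96 to 136 mm above the foot). Origin at the centre of its foot, z up along the post, x and y square to the faces of the head.
- post_tip (a point): Centre of the post's foot (the lower tip).
- post_grip (a point): Centre of the blue grip head, 116 mm above the foot.
- mug: Loose mug, pink above and blue below, 86 x 117 x 88 mm, bystander; origin at its underside.
- tin: Loose small food tin, 57 mm diameter, 72 mm high, bystander; origin at its underside.
- garlic: Loose garlic bulb, about 53 mm, bystander; origin at its underside.
- dish: Loose small glass dish of nuts, 105 x 131 x 42 mm, bystander; origin at its underside.
Things that resemble listed ones, but are neither listed nor needed, are in the scene too. What is meant by the post is not green or yellow, and is the larger of those in its own colour.

How it is judged:
On the way, in this order (a step that is already met when the one before it is completed fails the run):
1. the post is lifted clear of its drying block in the fingers (height (world z) of post_tip above 0.05 m and contact force between the fingers and post above 1 N), for 0.1 s.
2. the held post's tip has been lowered through the rings down to the foot block (height (world z) of post_tip below 0.034 m and horizontal distance between post_tip and caddy below 0.025 m and contact force between the fingers and post above 1 N), for 0.05 s.
3. the post, still held, stands home on the floor of the socket (height (world z) of post_tip below 0.014 m and horizontal distance between post_tip and caddy below 0.015 m and contact force between the fingers and post above 1 N), for 0.1 s.
At the end, for the whole second after the job is handed in: The post stands released and at rest in the hidden socket: its tip is at most 13.5 mm above the worktop (socket floor at 10 mm) and within 15 mm of the caddy's centre, tilted less than 0.1 rad; the three rings lie flat (within 0.1 rad), within 14 mm (lowest) or 20 mm (others) of the caddy's centre (height (world z) of post_tip below 0.0135 m and horizontal distance between post_tip and caddy below 0.015 m and angle between each of post, ring_0, ring_1, ring_2's own z axis and vertical below 0.1 rad and linear speed of post below 0.02 m/s and horizontal distance between ring_0 and caddy below 0.014 m and horizontal distance between each of ring_1, ring_2 and caddy below 0.02 m); the robot touches nothing.
It fails at once if the post is pressed on the caddy or its foot block with more than 25 N (contact force between post and caddy above 25 N).
It fails at once if a ring is tipped or pushed out of the pile (angle between any of ring_0, ring_1, ring_2's own z axis and vertical above 0.3 rad or horizontal distance between any of ring_2, ring_1 and caddy above 0.03 m).
It fails at once if a bystander is moved by more than 15 mm (distance of any of mug, tin, garlic, dish from where it was at the start of the episode above 0.015 m).
It also fails if it takes over 72 s, if anything falls off the work surface, if the arm or the gripper's body presses on something with over 40 N, if the wrist force passes 120 N, or if a joint passes its speed limit or range.

## Working session

There is one attempt and no reset: what is moved stays moved. The work goes in short steps, Python scripts to look and compute and a shell command to move; the robot and the scene stay as the last step left them, time stands still between calls to the robot, and variables do not carry over. Pictures are saved under pics/ and viewed, at most 10 in all, crops included, and the job is handed in when it is done.

```bash
mkdir -p pics; ls; python3 - <<'E'
from workcell import bot
import cv2
for n in("top","side"):
    f=bot.grab_frame(n); cv2.imwrite(f"pics/{n}0.png",f["pixels"][:,:,::-1])
    print(n,f["fx"],f["fy"],f["cx"],f["cy"],f["dist"],f["extrinsics"])
s=bot.observe();print(s)
E
```

```text
pics
top 431.8501146149494 431.8501146149494 284.3043652775852 214.09491729104752 [-0.03795896  0.          0.          0.          0.        ] [[-0.00810691 -0.99971105 -0.02262942  0.00904604]
 [-0.98871243  0.01139934 -0.14939139  0.5081873 ]
 [ 0.14960619  0.02116289 -0.98851916  1.08827466]
 [ 0.          0.          0.          1.        ]]
side 533.8077450974183 533.8077450974183 278.87224859312397 210.73460156554538 [-0.20669042  0.          0.          0.          0.        ] [[ 0.4736134  -0.8807304  -0.0020751  -0.25309276]
 [-0.58427051 -0.31242713 -0.74901085  0.36965832]
 [ 0.65902831  0.355954   -0.66255448  1.24057351]
 [ 0.          0.          0.          1.        ]]
{'clock': 0.1, 'qpos': array([-1.39618962,  0.52193371, -0.03632694,  1.59992089,  0.02117713,
        1.02107572, -0.11280631]), 'qd': array([-0.00033384, -0.00081452,  0.00033273, -0.00133728, -0.00175218,
       -0.00020141,  0.00018453]), 'joint_efforts': array([ 4.23442529e-03, -9.28477192e+01,  1.98448107e+00, -3.70535409e+01,
        1.82273687e-02,  5.19792331e-03, -1.82183339e-05]), 'position': array([0.15143775, 0.60608837, 0.23080696]), 'tool_rot': array([-3.14063993e+00,  4.56650161e-05,  2.89675576e+00]), 'force': array([-0.48521703, -0.42463817,  0.03198012]), 'moment': array([-0.03773369,  0.00360589,  0.00422173]), 'finger_force': 0.0, 'grip_width': 0.08521180184165222}
```

View pics/top0.png

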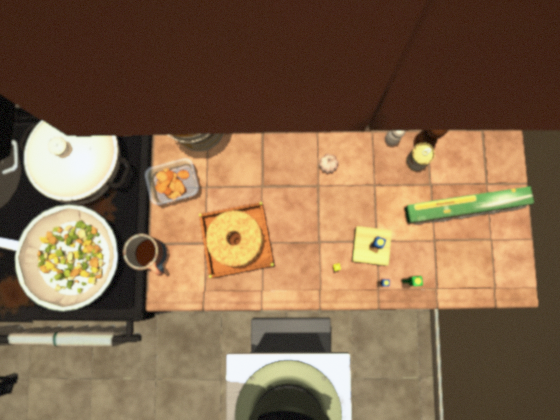

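View pics/side0.png

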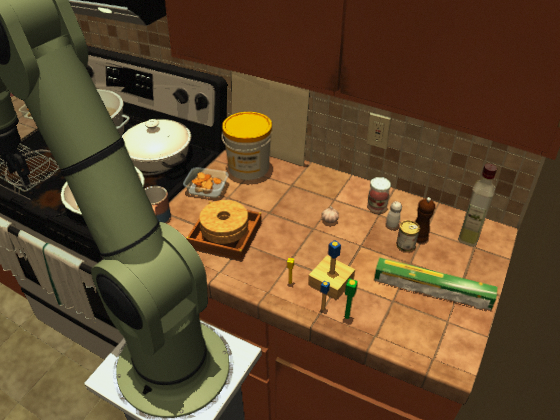

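The top view shows the blue head in the pale block at (378,243). The caddy with the rings is at (237,240), with the ring hole at (234,239).

Candidates in top/side pixels:
- large blue in the block: (378,243)/(334,250)
- small blue: (385,283)/(325,287)
- green: (416,281)/(351,288)
- yellow: (337,267)/(291,265)

I choose the large blue one in the block, and will check it in a close crop.

```bash
cat > h.py <<'E'
import numpy as np, cv2
from workcell import bot
def K(f): return np.array([[f["fx"],0,f["cx"]],[0,f["fy"],f["cy"]],[0,0,1]]),np.array(f["dist"],float)
def ray(f,uv):
    k,d=K(f); p=cv2.undistortPoints(np.array([[uv]],float),k,d)[0,0]
    E=np.array(f["extrinsics"]); R,t=E[:3,:3],E[:3,3]
    v=R.T@np.array([p[0],p[1],1]); return -R.T@t, v/np.linalg.norm(v)
def onz(f,uv,z):
    c,v=ray(f,uv); return c+v*(z-c[2])/v[2]
def tri(f,a,g,b):
    A=0;B=0
    for c,v in(ray(f,a),ray(g,b)):
        P=np.eye(3)-np.outer(v,v);A=A+P;B=B+P@c
    x=np.linalg.solve(A,B);c,v=ray(f,a);w=x-c
    return x,2*np.linalg.norm(w-v*(w@v))
def proj(f,p):
    k,d=K(f);E=np.array(f["extrinsics"])
    return cv2.projectPoints(np.array([p],float),cv2.Rodrigues(E[:3,:3])[0],E[:3,3],k,d)[0].ravel()
def blobs(img,lo,hi,mn=8):
    m=cv2.inRange(cv2.cvtColor(img,cv2.COLOR_RGB2HSV),lo,hi)
    n,l,s,c=cv2.connectedComponentsWithStats(m)
    return [(c[i].round(1),s[i].tolist(),l==i) for i in range(1,n) if s[i][4]>=mn]
E
python3 - <<'E'
from h import *
f=bot.grab_frame("top");g=bot.grab_frame("side")
for n,q in(("top",f),("side",g)):
    for c,s,_ in blobs(q["pixels"],(105,90,30),(130,255,255)): print(n,"blue",c,s)
t=f["pixels"];s=g["pixels"]
a=cv2.resize(t[215:300,345:430],(400,400),interpolation=cv2.INTER_CUBIC)
b=cv2.resize(s[230:330,280:380],(400,400),interpolation=cv2.INTER_CUBIC)
c=cv2.resize(t[195:285,195:285],(400,400)[:2],interpolation=cv2.INTER_CUBIC)
cv2.imwrite("pics/crop1.png",np.hstack([a,b])[:,:,::-1]); cv2.imwrite("pics/crop2.png",c[:,:,::-1])
# block top: yellow-pale ; caddy
for c,s,m in blobs(t,(22,60,120),(34,255,255),30):
    cnt=cv2.findContours(m.astype(np.uint8),0,2)[0][0]; r=cv2.minAreaRect(cnt); bx=cv2.boxPoints(r)
    print("yel",c,s,[onz(f,p,0.04)[:2].round(3).tolist() for p in bx])
E
```

```text
top blue [374.3 244. ] [373, 242, 4, 5, 9]
side blue [333.7 249.6] [329, 243, 12, 15, 92]
side blue [324.3 288.2] [321, 283, 8, 11, 50]
yel [422.4 153.7] [412, 143, 21, 22, 328] [[0.696, -0.338], [0.695, -0.391], [0.637, -0.388], [0.638, -0.335]]
yel [444.8 201.7] [413, 194, 64, 16, 441] [[0.534, -0.332], [0.557, -0.498], [0.536, -0.499], [0.513, -0.333]]
yel [223.  227.2] [207, 212, 40, 40, 551] [[0.456, 0.233], [0.541, 0.133], [0.498, 0.097], [0.414, 0.197]]
yel [ 70.9 252.6] [36, 216, 68, 73, 1983] [[0.5, 0.677], [0.513, 0.493], [0.328, 0.468], [0.314, 0.647]]
yel [251.  234.1] [239, 220, 22, 30, 249] [[0.479, 0.127], [0.496, 0.085], [0.426, 0.056], [0.41, 0.098]]
yel [371.  245.5] [352, 226, 41, 39, 1139] [[0.384, -0.167], [0.477, -0.18], [0.466, -0.275], [0.373, -0.261]]
yel [236.8 255. ] [220, 246, 35, 18, 310] [[0.426, 0.171], [0.426, 0.083], [0.382, 0.083], [0.383, 0.171]]
yel [216.4 255. ] [213, 250, 8, 11, 43] [[0.412, 0.192], [0.418, 0.181], [0.392, 0.168], [0.386, 0.179]]
yel [336.6 266.8] [333, 263, 8, 9, 54] [[0.376, -0.117], [0.382, -0.135], [0.365, -0.14], [0.359, -0.122]]
yel [ 58.7 287.8] [54, 285, 12, 7, 46] [[0.323, 0.609], [0.335, 0.581], [0.322, 0.575], [0.31, 0.603]]
yel [298.3 380.9] [246, 361, 95, 59, 1756] [[0.085, 0.103], [0.176, 0.063], [0.08, -0.165], [-0.009, -0.124]]
```

View pics/crop1.png

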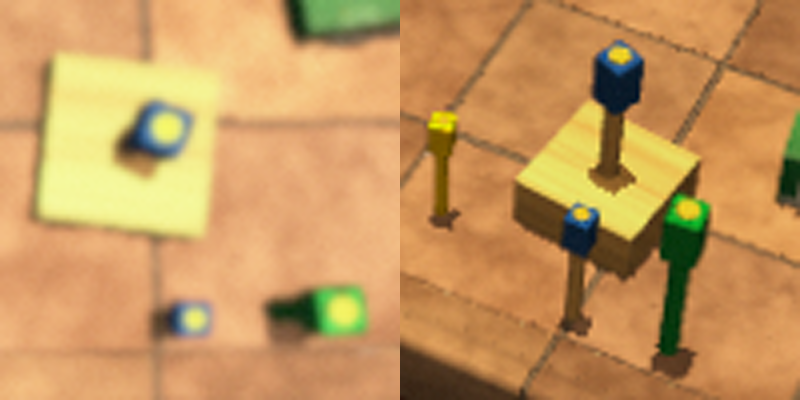

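View pics/crop2.png

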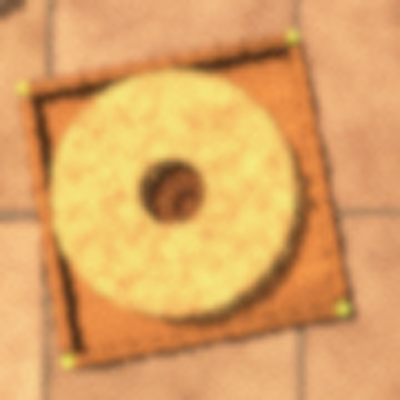

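The crop confirms the choice: the larger blue head stands in the pale block, and the smaller blue post stands on the worktop in front. The caddy's corners carry yellow dots at about (200,215), (261,203), (272,264) and (210,276). Next I measure exactly.

```bash
python3 - <<'E'
from h import *
f=bot.grab_frame("top");g=bot.grab_frame("side")
def dot(q,u,v,r=5,lo=(20,90,120),hi=(38,255,255)):
    U,V=int(round(u)),int(round(v)); c=q["pixels"][V-r:V+r+1,U-r:U+r+1]
    c=cv2.resize(c,None,fx=8,fy=8,interpolation=cv2.INTER_CUBIC)
    b=blobs(c,lo,hi,20); ctr=np.array([r*8+4]*2); b=min(b,key=lambda k:np.linalg.norm(k[0]-ctr))
    return np.array([U-r,V-r])+(b[0]+.5)/8-.5
a=dot(f,380.3,241.9,4);b=dot(g,335,243.6,4)
x,gap=tri(f,a,g,b);print("post top",a,b,x.round(4),gap,"on .146:",onz(f,a,.146).round(4),onz(g,b,.146).round(4))
P=[onz(f,dot(f,*p,3),.04) for p in((200.2,214.8),(260.9,202.9),(272.2,264.3),(210.3,276.2))]
P=np.array(P);print(P.round(4).tolist(),"ctr",P.mean(0).round(4),"sides",[np.linalg.norm(P[i]-P[i-1]).round(4) for i in range(4)])
d=P[1]-P[0];print("caddy yaw (y side)",np.degrees(np.arctan2(d[1],d[0]))+90)
# hole ring
m=f["pixels"][222:258,216:252];m=cv2.resize(m,None,fx=8,fy=8,interpolation=cv2.INTER_CUBIC)
h=cv2.cvtColor(m,cv2.COLOR_RGB2GRAY); 
for th in(90,110,130):
    n,l,s,c=cv2.connectedComponentsWithStats((h<th).astype(np.uint8));i=min(range(1,n),key=lambda i:np.linalg.norm(c[i]-[144,144]) if s[i][4]>400 else 1e9)
    e=cv2.fitEllipse(cv2.findContours((l==i).astype(np.uint8),0,2)[0][0]);u=np.array([216,222])+(np.array(e[0])+.5)/8-.5
    print("hole",u,e[1],onz(f,u,.078).round(4),"diam",np.array(e[1])/8/431.85*.95)
# ring outer: yellow contour
c=f["pixels"][195:285,195:285];mk=cv2.inRange(cv2.cvtColor(c,cv2.COLOR_RGB2HSV),(21,90,120),(36,255,255));mk=cv2.morphologyEx(mk,cv2.MORPH_CLOSE,np.ones((5,5)))
mk=cv2.morphologyEx(mk,cv2.MORPH_OPEN,np.ones((7,7)))
e=cv2.fitEllipse(max(cv2.findContours(mk,0,2)[0],key=cv2.contourArea));u=np.array(e[0])+195;print("ring",u,e,onz(f,u,.078).round(4))
# head yaw
for q,(U,V),w in((f,(379,243),12),(g,(334,250),14)):
    c=cv2.resize(q["pixels"][V-w:V+w+1,U-w:U+w+1],None,fx=8,fy=8,interpolation=cv2.INTER_CUBIC)
    mk=cv2.inRange(cv2.cvtColor(c,cv2.COLOR_RGB2HSV),(95,60,20),(135,255,255))
    k=max(cv2.findContours(mk,0,2)[0],key=cv2.contourArea);hl=cv2.approxPolyDP(cv2.convexHull(k),6,True)[:,0]
    hp=np.array([U-w,V-w])+(hl+.5)/8-.5
    print("head hull",hp.round(1).tolist());print([onz(q,p,.146)[:2].round(4).tolist() for p in hp])
E
```

```text
post top [380.0875 241.625 ] [334.4875 243.35  ] [ 0.4243 -0.2202  0.1445] 0.0016727440646345177 on .146: [ 0.4246 -0.2206  0.146 ] [ 0.4223 -0.2201  0.146 ]
[[0.5096, 0.2264, 0.04], [0.5387, 0.0662, 0.04], [0.3788, 0.0368, 0.04], [0.3501, 0.1967, 0.04]] ctr [0.4443 0.1315 0.04  ] sides [np.float64(0.1622), np.float64(0.1627), np.float64(0.1626), np.float64(0.1624)]
caddy yaw (y side) 10.291771089371935
hole [235.45209312 239.43339157] (28.65335464477539, 53.36945724487305) [0.4395 0.126  0.078 ] diam [0.00787909 0.01467552]
hole [232.9348526  237.43550396] (93.39948272705078, 105.27046203613281) [0.4446 0.1323 0.078 ] diam [0.02568297 0.02894724]
hole [233.07766342 237.58158302] (106.9239501953125, 111.50494384765625) [0.4443 0.132  0.078 ] diam [0.02940192 0.0306616 ]
ring [232.76773834 238.49313736] ((37.767738342285156, 43.49313735961914), (50.92280197143555, 52.10322189331055), 120.82537841796875) [0.442  0.1327 0.078 ]
head hull [[377.2, 236.9], [378.7, 237.3], [382.2, 245.8], [381.6, 246.9], [377.9, 247.2], [372.3, 244.9], [375.3, 238.3]]
[[0.4356, -0.2143], [0.4347, -0.2178], [0.4148, -0.2251], [0.4122, -0.2236], [0.4117, -0.2151], [0.4171, -0.2023], [0.4324, -0.2098]]
head hull [[338.1, 242.6], [340.1, 244.7], [339.2, 253.8], [333.3, 257.9], [328.6, 253.7], [328.9, 244.1], [330.8, 242.1]]
[[0.4291, -0.227], [0.4245, -0.2345], [0.3942, -0.2453], [0.3745, -0.2381], [0.3822, -0.2218], [0.4133, -0.2087], [0.4221, -0.21]]
```

```bash
python3 - <<'E'
from h import *
f=bot.grab_frame("top");g=bot.grab_frame("side")
q=np.array([onz(g,p,.106)[:2] for p in((339.2,253.8),(333.3,257.9),(328.6,253.7))]);print(q.round(4).tolist())
for i in(0,1):
    d=q[i+1]-q[i];print(np.linalg.norm(d),np.degrees(np.arctan2(d[1],d[0]))%90)
c=cv2.resize(f["pixels"][228:258,362:397],None,fx=16,fy=16,interpolation=cv2.INTER_CUBIC)
c2=cv2.resize(g["pixels"][236:266,318:353],None,fx=16,fy=16,interpolation=cv2.INTER_CUBIC)
cv2.imwrite("pics/head.png",cv2.resize(np.vstack([c,c2]),None,fx=.6,fy=.6)[:,:,::-1])
for n,a,b in(("smallblue",(386.5,282.8),(325.5,283.7)),("green",(417.5,281),(352.3,283)),("yellow",(336.6,266.5),(290.5,260))): print(n,tri(f,a,g,b))
E
```

```text
[[0.431, -0.2326], [0.4105, -0.225], [0.4185, -0.2082]]
0.021819049178560007 69.705374824036
0.018622817424870368 64.69678648010257
smallblue (array([ 0.32903546, -0.24141098,  0.09787887]), np.float64(0.0007951499535100616))
green (array([ 0.33303541, -0.30721442,  0.13166536]), np.float64(0.00046294449943619283))
yellow (array([ 0.36958331, -0.12357828,  0.08611046]), np.float64(0.000853244366673436))
```

View pics/head.png

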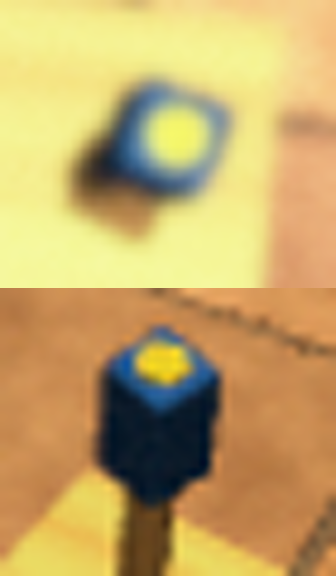

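```bash
python3 -m crank '{"travel":[[4,-3,4],[8,-6,6],[12,-10,7],[16,-14,7],[20,-18,7]],"turn":[[0,0,-5],[0,0,-11],[0,0,-17],[0,0,-24],[0,0,-31]],"gripper":[0.3,0.3,0.3,0.3,0.3]}' 20
```

```text
clock: 0.9
position: [0.3266, 0.451, 0.3012]
tool_rot: [3.14, -0.001, 2.351]
force: [1.4, 0.1, 0.2]
grip_width: 0.0596
finger_force: 0.0
```

The head is yawed about 67° (or -23°). Both views agree, and the corners of its top face are clear around (380,242) in the top view and (334,243) in the side view. The fingers therefore close along -23°.

```bash
python3 -m crank '{"travel":[[3,-4,0],[6,-8.5,0],[8,-13,0],[9.5,-17.5,0],[10,-22,0]],"turn":[[0,0,-6],[0,0,-12],[0,0,-18],[0,0,-24],[0,0,-30]],"gripper":[0.3,0.3,0.3,0.3,0.3]}'
python3 -m crank '{"travel":[[0,-4.5,0],[0,-9,0],[0,-13.5,0],[0,-18,0],[0,-22,0]],"turn":[[0,0,-6],[0,0,-12],[0,0,-18],[0,0,-24],[0,0,-30]],"gripper":[0.3,0.3,0.3,0.3,0.3]}'
python3 -m crank '{"travel":[[-0.7,-4,0],[-1.4,-8,0],[-2,-12,0],[-2.4,-16,0],[-2.7,-20.6,0]],"turn":[[0,0,-2],[0,0,-4],[0,0,-6],[0,0,-7],[0,0,-8]],"gripper":[0.3,0.3,0.3,0.3,0.3]}'
python3 -m crank '{"travel":[[0,0,0],[0,0,0],[0,0,0],[0,0,0],[0,0,0]],"turn":[[0,0,0],[0,0,0],[0,0,0],[0,0,0],[0,0,0]],"gripper":[0.3,0.3,0.3,0.3,0.3]}'
```

```text
clock: 1.4
position: [0.4263, 0.23, 0.3004]
tool_rot: [3.141, 0.0, 1.826]
force: [0.6, -0.4, 0.0]
grip_width: 0.0595
finger_force: 0.0
clock: 1.9
position: [0.425, 0.0103, 0.3007]
tool_rot: [3.141, -0.001, 1.304]
force: [1.0, 0.9, -0.3]
grip_width: 0.0597
finger_force: 0.0
clock: 2.4
position: [0.398, -0.1947, 0.3007]
tool_rot: [3.141, -0.001, 1.169]
force: [1.2, 0.5, 0.1]
grip_width: 0.0598
finger_force: 0.0
clock: 2.9
position: [0.3986, -0.1929, 0.3004]
tool_rot: [3.142, -0.0, 1.171]
force: [1.0, -0.2, 0.4]
grip_width: 0.0601
finger_force: 0.0
```

```bash
python3 -m crank '{"travel":[[2.5,-2.7,0],[2.5,-2.7,-3],[2.5,-2.7,-6.5],[2.5,-2.7,-10],[2.5,-2.7,-13]],"turn":[[0,0,0],[0,0,0],[0,0,0],[0,0,0],[0,0,0]],"gripper":[0.3,0.3,0.3,0.3,0.3]}'
python3 - <<'E'
from h import *
f=bot.grab_frame("side");cv2.imwrite("pics/pre.png",cv2.resize(f["pixels"][150:310,230:430],(800,600))[:,:,::-1]);print(bot.observe()["position"])
E
```

```text
clock: 3.4
position: [0.4232, -0.22, 0.1688]
tool_rot: [-3.141, 0.0, 1.17]
force: [0.9, 0.5, -0.0]
grip_width: 0.0599
finger_force: 0.0
[ 0.42179431 -0.21913093  0.16539415]
```

View pics/pre.png

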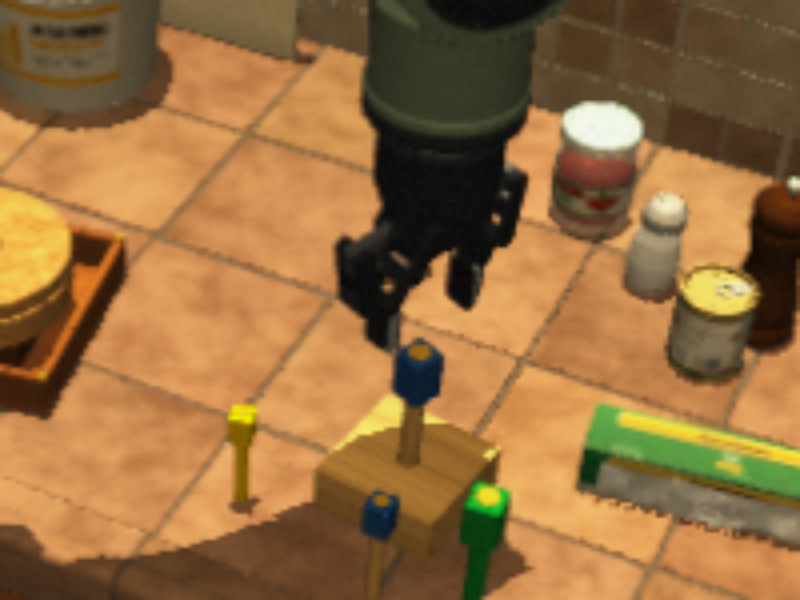

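The head (crop 418,370) sits below and between the open fingertips (380,345 and 465,300), so I descend and close.

```bash
python3 -m crank '{"travel":[[0.2,-0.1,-2],[0.2,-0.1,-4],[0.2,-0.1,-5.7],[0.2,-0.1,-5.7],[0.2,-0.1,-5.7]],"turn":[[0,0,0],[0,0,0],[0,0,0],[0,0,0],[0,0,0]],"gripper":[0.3,0.3,0.3,0.3,0.3]}'
python3 -m crank '{"travel":[[0,0,0],[0,0,0],[0,0,0],[0,0,0],[0,0,0]],"turn":[[0,0,0],[0,0,0],[0,0,0],[0,0,0],[0,0,0]],"gripper":[0.6,0.8,1,1,1]}' 40
```

```text
clock: 3.95
position: [0.4257, -0.2217, 0.1142]
tool_rot: [3.141, -0.0, 1.169]
force: [-0.4, -0.1, -0.4]
grip_width: 0.0599
finger_force: 0.0
clock: 4.45
position: [0.4255, -0.2217, 0.1142]
tool_rot: [3.141, -0.001, 1.169]
force: [-3.1, 1.5, 13.7]
grip_width: 0.0235
finger_force: 40.1
```

```bash
python3 -m crank '{"travel":[[0,0,0.4],[0,0,1],[0,0,2],[0,0,3.2],[0,0,4.5]],"turn":[[0,0,0],[0,0,0],[0,0,0],[0,0,0],[0,0,0]],"gripper":[1,1,1,1,1]}'
python3 -m crank '{"travel":[[0,0,2],[0,0,5],[0,0,8],[0,0,9.5],[0,0,9.5]],"turn":[[0,0,0],[0,0,0],[0,0,0],[0,0,0],[0,0,0]],"gripper":[1,1,1,1,1]}'
```

```text
clock: 4.95
position: [0.4254, -0.2217, 0.1596]
tool_rot: [3.141, 0.0, 1.169]
force: [-0.3, 0.8, -1.5]
grip_width: 0.0233
finger_force: 39.4
clock: 5.45
position: [0.4261, -0.222, 0.2559]
tool_rot: [3.138, -0.001, 1.169]
force: [0.9, -0.0, -1.9]
grip_width: 0.0231
finger_force: 39.6
```

```bash
python3 -m crank '{"travel":[[0.2,3,0],[0.4,7,0],[0.7,11,0],[1,15,0],[1.2,19,0]],"turn":[[0,0,0],[0,0,0],[0,0,0],[0,0,0],[0,0,0]],"gripper":[1,1,1,1,1]}'
python3 -m crank '{"travel":[[0.2,4,0],[0.4,8,0],[0.5,12,0],[0.6,15,0],[0.6,16.3,0]],"turn":[[0,0,0],[0,0,0],[0,0,0],[0,0,0],[0,0,0]],"gripper":[1,1,1,1,1]}'
python3 -m crank '{"travel":[[0,0,0],[0,0,0],[0,0,0],[0,0,0],[0,0,0]],"turn":[[0,0,0],[0,0,0],[0,0,0],[0,0,0],[0,0,0]],"gripper":[1,1,1,1,1]}'
python3 - <<'E'
from h import *
f=bot.grab_frame("side");cv2.imwrite("pics/over.png",cv2.resize(f["pixels"][100:260,150:350],(800,600))[:,:,::-1]);s=bot.observe();print(s["position"],s["force"],s["tool_rot"])
E
```

```text
clock: 5.95
position: [0.4369, -0.0301, 0.2532]
tool_rot: [-3.141, 0.0, 1.169]
force: [0.9, -0.6, -0.7]
grip_width: 0.0235
finger_force: 39.5
clock: 6.45
position: [0.4428, 0.134, 0.2529]
tool_rot: [-3.141, 0.0, 1.172]
force: [-0.1, -0.5, -1.9]
grip_width: 0.0233
finger_force: 39.5
clock: 6.95
position: [0.4434, 0.1307, 0.2534]
tool_rot: [-3.142, -0.0, 1.168]
force: [0.4, 0.4, -0.5]
grip_width: 0.0236
finger_force: 39.5
[0.44340756 0.13083763 0.25342379] [-0.0053007  -0.01168778 -0.93604754] [-3.14157849e+00 -8.49132474e-05  1.16803229e+00]
```

View pics/over.png

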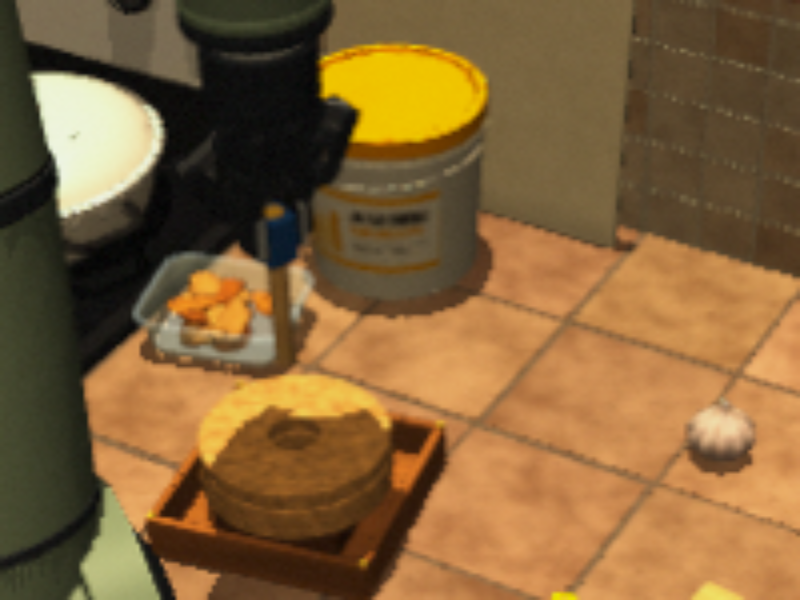

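The held post's tip is at crop (283,365), and the ring hole is at (293,432). I check the tip against the projection.

```bash
python3 - <<'E'
from h import *
g=bot.grab_frame("side");p=bot.observe()["position"]
c=lambda u:((u[0]-150)*4,(u[1]-100)*3.75)
tz=p[2]-.1142+.010
for z in(tz,tz+.096,tz+.136): print(z,c(proj(g,[p[0],p[1],z])))
print(onz(g,(150+283/4,100+365/3.75),tz), p, "hole",c(proj(g,[.4443,.1315,.078])))
E
python3 -m crank '{"travel":[[0.05,0,-1.5],[0.1,0.07,-3],[0.1,0.07,-4.5],[0.1,0.07,-5.6],[0.1,0.07,-5.6]],"turn":[[0,0,0],[0,0,0],[0,0,0],[0,0,0],[0,0,0]],"gripper":[1,1,1,1,1]}'
```

```text
0.14922445421635852 (np.float64(287.1406424062741), np.float64(358.48008970651))
0.24522445421635852 (np.float64(276.92503061421326), np.float64(254.83042396461468))
0.28522445421635856 (np.float64(272.4904245583548), np.float64(209.01230800319792))
[0.43572509 0.12940801 0.14922445] [0.44340904 0.13095857 0.25342445] hole (np.float64(294.36852634857723), np.float64(429.0534054486759))
clock: 7.55
position: [0.4438, 0.1317, 0.1964]
tool_rot: [-3.14, 0.002, 1.169]
force: [0.4, -0.6, -1.4]
grip_width: 0.0234
finger_force: 39.5
```

```bash
python3 -m crank '{"travel":[[0,0,-1],[0,0,-2],[0,0,-3],[0,0,-4],[0,0,-4.8]],"turn":[[0,0,0],[0,0,0],[0,0,0],[0,0,0],[0,0,0]],"gripper":[1,1,1,1,1]}'
python3 -m crank '{"travel":[[0,0,-0.3],[0,0,-0.5],[0,0,-0.7],[0,0,-0.8],[0,0,-0.9]],"turn":[[0,0,0],[0,0,0],[0,0,0],[0,0,0],[0,0,0]],"gripper":[1,1,1,1,1]}'
```

```text
clock: 8.05
position: [0.4442, 0.1319, 0.1484]
tool_rot: [-3.141, 0.0, 1.169]
force: [-0.2, -0.3, -1.8]
grip_width: 0.0234
finger_force: 39.6
clock: 8.55
position: [0.4445, 0.1321, 0.1405]
tool_rot: [3.141, -0.0, 1.169]
force: [-0.1, 0.2, -1.8]
grip_width: 0.0233
finger_force: 39.6
```

```bash
python3 -m crank '{"travel":[[0,0,-0.1],[0,0,-0.2],[0,0,-0.3],[0,0,-0.4],[0,0,-0.45]],"turn":[[0,0,0],[0,0,0],[0,0,0],[0,0,0],[0,0,0]],"gripper":[1,1,1,1,1]}'
python3 -m crank '{"travel":[[0,0,-0.05],[0,0,-0.1],[0,0,-0.15],[0,0,-0.15],[0,0,-0.15]],"turn":[[0,0,0],[0,0,0],[0,0,0],[0,0,0],[0,0,0]],"gripper":[1,1,1,1,1]}'
```

```text
clock: 9.05
position: [0.4443, 0.132, 0.1358]
tool_rot: [-3.142, 0.0, 1.169]
force: [-0.0, -0.1, -1.1]
grip_width: 0.0235
finger_force: 39.6
clock: 9.55
position: [0.4444, 0.132, 0.1344]
tool_rot: [-3.142, -0.0, 1.169]
force: [-0.4, 0.1, -2.1]
grip_width: 0.0233
finger_force: 39.6
```

```bash
python3 -m crank '{"travel":[[0,0,-0.03],[0,0,-0.06],[0,0,-0.09],[0,0,-0.09],[0,0,-0.09]],"turn":[[0,0,0],[0,0,0],[0,0,0],[0,0,0],[0,0,0]],"gripper":[1,1,1,1,1]}'
python3 -m crank '{"travel":[[0,0,-0.03],[0,0,-0.06],[0,0,-0.06],[0,0,-0.06],[0,0,-0.06]],"turn":[[0,0,0],[0,0,0],[0,0,0],[0,0,0],[0,0,0]],"gripper":[1,1,1,1,1]}'
```

```text
clock: 10.05
position: [0.4445, 0.1321, 0.1338]
tool_rot: [3.141, -0.001, 1.169]
force: [-2.4, -0.4, 9.3]
grip_width: 0.0235
finger_force: 41.2
clock: 10.55
position: [0.4447, 0.1322, 0.1335]
tool_rot: [3.141, -0.001, 1.169]
force: [-2.7, -0.2, 19.5]
grip_width: 0.0235
finger_force: 42.5
```

The contact is stiff (about 0.06 mm/N), so I ease off to roughly 5 N and begin the sweep.

```bash
python3 -m crank '{"travel":[[0,0,-0.0],[0,0,0.04],[0,0,0.08],[0,0,0.08],[0,0,0.08]],"turn":[[0,0,0],[0,0,0],[0,0,0],[0,0,0],[0,0,0]],"gripper":[1,1,1,1,1]}'
python3 -m crank '{"travel":[[0.05,0,0],[0.1,0,0],[0.15,0.05,0],[0.2,0.1,0],[0.2,0.1,0]],"turn":[[0,0,0],[0,0,0],[0,0,0],[0,0,0],[0,0,0]],"gripper":[1,1,1,1,1]}'
```

```text
clock: 11.05
position: [0.4445, 0.1321, 0.1339]
tool_rot: [3.141, -0.0, 1.169]
force: [-0.6, -0.2, 6.3]
grip_width: 0.0235
finger_force: 40.6
clock: 11.55
position: [0.4457, 0.133, 0.1338]
tool_rot: [-3.14, 0.0, 1.169]
force: [-6.2, -1.6, 11.7]
grip_width: 0.0234
finger_force: 41.5
```

```bash
python3 -m crank '{"travel":[[0.05,0.05,0.02],[0.05,0.1,0.03],[0.05,0.15,0.03],[0.05,0.2,0.03],[0.05,0.2,0.03]],"turn":[[0,0,0],[0,0,0],[0,0,0],[0,0,0],[0,0,0]],"gripper":[1,1,1,1,1]}'
python3 -m crank '{"travel":[[-0.05,0.05,0],[-0.1,0.08,0],[-0.15,0.1,0],[-0.2,0.12,0],[-0.2,0.12,0]],"turn":[[0,0,0],[0,0,0],[0,0,0],[0,0,0],[0,0,0]],"gripper":[1,1,1,1,1]}'
```

```text
clock: 12.05
position: [0.447, 0.1348, 0.1341]
tool_rot: [3.141, 0.0, 1.169]
force: [0.2, -3.2, 5.8]
grip_width: 0.0235
finger_force: 40.6
clock: 12.55
position: [0.4451, 0.1364, 0.1341]
tool_rot: [3.141, -0.001, 1.169]
force: [3.6, -1.1, 4.9]
grip_width: 0.0233
finger_force: 40.5
```

```bash
python3 -m crank '{"travel":[[-0.08,0,0],[-0.16,-0.02,0],[-0.24,-0.05,0],[-0.32,-0.1,0],[-0.36,-0.14,0]],"turn":[[0,0,0],[0,0,0],[0,0,0],[0,0,0],[0,0,0]],"gripper":[1,1,1,1,1]}'
python3 -m crank '{"travel":[[-0.04,-0.08,0],[-0.08,-0.16,0],[-0.1,-0.24,0],[-0.1,-0.32,0],[-0.1,-0.36,0]],"turn":[[0,0,0],[0,0,0],[0,0,0],[0,0,0],[0,0,0]],"gripper":[1,1,1,1,1]}'
```

```text
clock: 13.05
position: [0.4414, 0.1353, 0.1341]
tool_rot: [3.141, -0.001, 1.169]
force: [2.9, 1.3, 5.2]
grip_width: 0.0232
finger_force: 40.4
clock: 13.55
position: [0.4399, 0.1316, 0.1339]
tool_rot: [-3.141, -0.0, 1.169]
force: [-0.5, 2.1, 3.7]
grip_width: 0.0235
finger_force: 40.3
```

```bash
python3 -m crank '{"travel":[[0.01,-0.08,0],[0.03,-0.16,0],[0.06,-0.24,0],[0.1,-0.32,0],[0.12,-0.34,0]],"turn":[[0,0,0],[0,0,0],[0,0,0],[0,0,0],[0,0,0]],"gripper":[1,1,1,1,1]}'
python3 -m crank '{"travel":[[0.08,-0.04,0],[0.16,-0.07,0],[0.24,-0.1,0],[0.32,-0.12,0],[0.34,-0.12,0]],"turn":[[0,0,0],[0,0,0],[0,0,0],[0,0,0],[0,0,0]],"gripper":[1,1,1,1,1]}'
```

```text
clock: 14.05
position: [0.4414, 0.1276, 0.1339]
tool_rot: [-3.141, 0.0, 1.169]
force: [0.5, -0.2, -2.3]
grip_width: 0.0236
finger_force: 39.6
clock: 14.55
position: [0.4449, 0.1266, 0.134]
tool_rot: [-3.141, -0.0, 1.169]
force: [-0.7, 0.8, 2.5]
grip_width: 0.0235
finger_force: 40.0
```

At (0.4414, 0.1276) the contact force vanished, which means the socket mouth is there. I go back and feel downward.

```bash
python3 -m crank '{"travel":[[-0.1,0.03,0],[-0.2,0.07,0],[-0.3,0.09,0],[-0.34,0.1,0],[-0.34,0.1,0]],"turn":[[0,0,0],[0,0,0],[0,0,0],[0,0,0],[0,0,0]],"gripper":[1,1,1,1,1]}'
python3 -m crank '{"travel":[[0,0,-0.02],[0,0,-0.04],[0,0,-0.06],[0,0,-0.06],[0,0,-0.06]],"turn":[[0,0,0],[0,0,0],[0,0,0],[0,0,0],[0,0,0]],"gripper":[1,1,1,1,1]}'
```

```text
clock: 15.05
position: [0.4414, 0.1277, 0.134]
tool_rot: [-3.142, 0.0, 1.169]
force: [0.1, 0.7, -1.9]
grip_width: 0.0235
finger_force: 39.5
clock: 15.55
position: [0.4415, 0.1276, 0.1334]
tool_rot: [-3.142, 0.0, 1.169]
force: [-0.4, -0.7, -1.0]
grip_width: 0.0232
finger_force: 39.5
```

```bash
python3 -m crank '{"travel":[[0,0,-0.02],[0,0,-0.04],[0,0,-0.06],[0,0,-0.07],[0,0,-0.07]],"turn":[[0,0,0],[0,0,0],[0,0,0],[0,0,0],[0,0,0]],"gripper":[1,1,1,1,1]}'
```

```text
clock: 16.05
position: [0.4414, 0.1276, 0.1327]
tool_rot: [-3.142, 0.0, 1.169]
force: [0.9, -0.3, -0.8]
grip_width: 0.0234
finger_force: 39.5
```

```bash
python3 -m crank '{"travel":[[0,0,-0.02],[0,0,-0.04],[0,0,-0.06],[0,0,-0.07],[0,0,-0.07]],"turn":[[0,0,0],[0,0,0],[0,0,0],[0,0,0],[0,0,0]],"gripper":[1,1,1,1,1]}'
```

```text
clock: 16.55
position: [0.4415, 0.1276, 0.132]
tool_rot: [3.142, -0.0, 1.169]
force: [-0.3, 1.0, -1.8]
grip_width: 0.0235
finger_force: 39.6
```

```bash
python3 -m crank '{"travel":[[0,0,-0.03],[0,0,-0.06],[0,0,-0.08],[0,0,-0.1],[0,0,-0.1]],"turn":[[0,0,0],[0,0,0],[0,0,0],[0,0,0],[0,0,0]],"gripper":[1,1,1,1,1]}'
python3 -m crank '{"travel":[[0,0,-0.03],[0,0,-0.06],[0,0,-0.08],[0,0,-0.1],[0,0,-0.1]],"turn":[[0,0,0],[0,0,0],[0,0,0],[0,0,0],[0,0,0]],"gripper":[1,1,1,1,1]}'
```

```text
clock: 17.05
position: [0.4415, 0.1277, 0.131]
tool_rot: [3.142, -0.0, 1.169]
force: [0.8, 1.1, -1.1]
grip_width: 0.0238
finger_force: 39.6
clock: 17.55
position: [0.4415, 0.1276, 0.13]
tool_rot: [-3.142, -0.0, 1.169]
force: [-0.4, 1.2, -2.2]
grip_width: 0.0237
finger_force: 39.6
```

```bash
python3 -m crank '{"travel":[[0,0,-0.06],[0,0,-0.12],[0,0,-0.18],[0,0,-0.24],[0,0,-0.24]],"turn":[[0,0,0],[0,0,0],[0,0,0],[0,0,0],[0,0,0]],"gripper":[1,1,1,1,1]}'
python3 -m crank '{"travel":[[0,0,-0.06],[0,0,-0.12],[0,0,-0.18],[0,0,-0.24],[0,0,-0.24]],"turn":[[0,0,0],[0,0,0],[0,0,0],[0,0,0],[0,0,0]],"gripper":[1,1,1,1,1]}'
```

```text
clock: 18.05
position: [0.4415, 0.1276, 0.1275]
tool_rot: [-3.142, 0.0, 1.169]
force: [0.4, 0.7, -1.3]
grip_width: 0.0232
finger_force: 39.6
clock: 18.55
position: [0.4415, 0.1276, 0.1251]
tool_rot: [-3.142, 0.0, 1.169]
force: [-0.6, 1.6, -1.4]
grip_width: 0.0232
finger_force: 39.6
```

```bash
python3 -m crank '{"travel":[[0,0,-0.1],[0,0,-0.2],[0,0,-0.3],[0,0,-0.4],[0,0,-0.4]],"turn":[[0,0,0],[0,0,0],[0,0,0],[0,0,0],[0,0,0]],"gripper":[1,1,1,1,1]}'
python3 -m crank '{"travel":[[0,0,-0.1],[0,0,-0.2],[0,0,-0.3],[0,0,-0.4],[0,0,-0.4]],"turn":[[0,0,0],[0,0,0],[0,0,0],[0,0,0],[0,0,0]],"gripper":[1,1,1,1,1]}'
python3 -m crank '{"travel":[[0,0,-0.05],[0,0,-0.1],[0,0,-0.15],[0,0,-0.2],[0,0,-0.2]],"turn":[[0,0,0],[0,0,0],[0,0,0],[0,0,0],[0,0,0]],"gripper":[1,1,1,1,1]}'
```

```text
clock: 19.05
position: [0.4414, 0.1276, 0.121]
tool_rot: [-3.142, 0.0, 1.169]
force: [1.0, 2.3, -2.2]
grip_width: 0.0239
finger_force: 39.6
clock: 19.55
position: [0.4414, 0.1276, 0.117]
tool_rot: [-3.142, 0.0, 1.169]
force: [1.3, 1.3, -1.7]
grip_width: 0.0234
finger_force: 39.6
clock: 20.05
position: [0.4415, 0.1276, 0.1151]
tool_rot: [3.142, -0.0, 1.169]
force: [0.9, 1.4, -1.1]
grip_width: 0.0232
finger_force: 39.6
```

```bash
python3 -m crank '{"travel":[[0,0,-0.03],[0,0,-0.06],[0,0,-0.09],[0,0,-0.12],[0,0,-0.12]],"turn":[[0,0,0],[0,0,0],[0,0,0],[0,0,0],[0,0,0]],"gripper":[1,1,1,1,1]}'
python3 -m crank '{"travel":[[0,0,-0.01],[0,0,-0.02],[0,0,-0.03],[0,0,-0.03],[0,0,-0.03]],"turn":[[0,0,0],[0,0,0],[0,0,0],[0,0,0],[0,0,0]],"gripper":[1,1,1,1,1]}'
```

```text
clock: 20.55
position: [0.4416, 0.1277, 0.1142]
tool_rot: [3.142, -0.0, 1.169]
force: [0.4, 1.4, 5.1]
grip_width: 0.0233
finger_force: 40.6
clock: 21.05
position: [0.4416, 0.1277, 0.1141]
tool_rot: [3.142, -0.001, 1.169]
force: [-2.9, 1.8, 12.1]
grip_width: 0.0232
finger_force: 41.6
```

It is home: contact is at z 0.1142, 19.7 mm below the block's top. Now I ease off, release and rise.

```bash
python3 -m crank '{"travel":[[0,0,0.02],[0,0,0.04],[0,0,0.04],[0,0,0.04],[0,0,0.04]],"turn":[[0,0,0],[0,0,0],[0,0,0],[0,0,0],[0,0,0]],"gripper":[1,1,0.6,0.45,0.3]}' 20
python3 -m crank '{"travel":[[0,0,0],[0,0,0],[0,0,0.5],[0,0,1],[0,0,2]],"turn":[[0,0,0],[0,0,0],[0,0,0],[0,0,0],[0,0,0]],"gripper":[0.3,0.3,0.3,0.3,0.3]}'
python3 -m crank '{"travel":[[0,0,2],[0,0,5],[0,0,9],[0,0,13],[0,0,15]],"turn":[[0,0,0],[0,0,0],[0,0,0],[0,0,0],[0,0,0]],"gripper":[0.3,0.3,0.3,0.3,0.3]}'
python3 -m crank '{"travel":[[0,-3,0],[0,-7,0],[0,-11,0],[0,-14,0],[0,-15,0]],"turn":[[0,0,0],[0,0,0],[0,0,0],[0,0,0],[0,0,0]],"gripper":[0.3,0.3,0.3,0.3,0.3]}'
python3 - <<'E'
from h import *
f=bot.grab_frame("side");g=bot.grab_frame("top")
cv2.imwrite("pics/end.png",np.hstack([cv2.resize(f["pixels"][140:260,170:270],(400,480)),cv2.resize(g["pixels"][185:305,185:285],(400,480))])[:,:,::-1])
print("expected top at side crop",[(proj(f,[.4415,.1276,z])-[170,140])*4 for z in(.146,)],"top crop",(proj(g,[.4415,.1276,.146])-[185,185])*4+[400,0])
E
```

```text
clock: 21.55
position: [0.4413, 0.1275, 0.114]
tool_rot: [-3.141, 0.0, 1.169]
force: [0.0, 0.2, 0.7]
grip_width: 0.0591
finger_force: 0.0
clock: 22.05
position: [0.4413, 0.1275, 0.1345]
tool_rot: [-3.141, 0.0, 1.169]
force: [-0.6, 0.6, 0.8]
grip_width: 0.0598
finger_force: 0.0
clock: 22.55
position: [0.4421, 0.1274, 0.2876]
tool_rot: [3.14, -0.003, 1.168]
force: [0.6, 0.1, -0.3]
grip_width: 0.0596
finger_force: 0.0
clock: 23.05
position: [0.441, -0.0253, 0.2849]
tool_rot: [3.141, -0.001, 1.165]
force: [-0.5, -0.2, -0.5]
grip_width: 0.0595
finger_force: 0.0
expected top at side crop [array([210.03510701, 228.95033588])] top crop [583.46349547 203.84850538]
```

View pics/end.png

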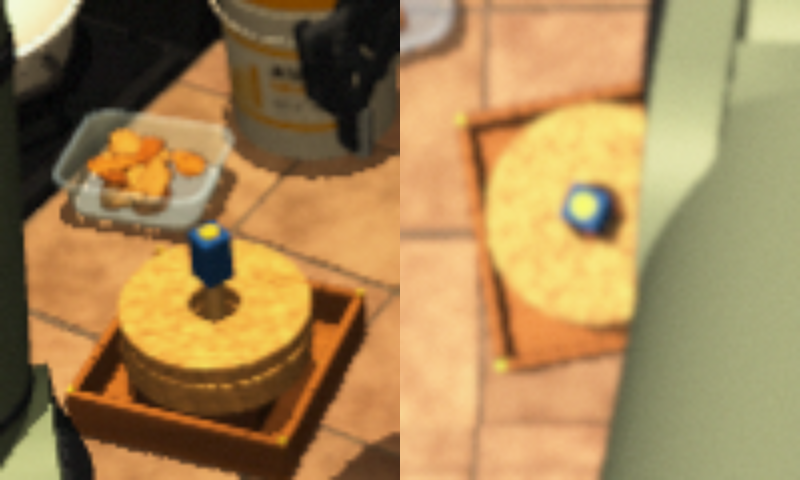

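The post stands upright in the rings. Its head dot is at (210,231) and (582,207), which matches the expected home position, and the rings lie flat. I hand it in.

```bash
python3 -c "
from workcell import bot
print(bot.job_done())"
```

```text
the job is handed in; nothing more can be done
None
```

The blue-headed post stands released and upright on its socket's floor, the rings lie flat in the caddy, and the job was handed in at about 23 s (no verdict was returned).

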